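Show a screwdriver's blade tip to the inspection camera

ROBOT

A 6-joint arm with a two-finger parallel gripper is mounted at the origin on a cart in front of the work surface, level with it; the furniture and walls round the work are solid. World frame = base frame: x ahead of the robot, y to its left, z up, the work surface at z = 0. Lengths are in m, angles in rad, forces in N, time in s.
With the tool pointing down it reaches from about 0.35 to 1 m from the base axis. Payload 7.1 kg.
Tool frame: the origin (TCP) lies between the finger pads; the fingertips stand 22 mm ahead of it and the grasp point (between the pads) lies 3 mm ahead of it; x points along the fingers, y is the direction in which the jaws open and shut, and the axes are right-handed (so a half turn about x gives the same grasp; the last joint's range is limited). The gripper opens to 85 mm and grips with 20 to 120 N. Pads are 22 mm wide; open, the fingers measure 114 mm over their backs; the gripper's body (76 mm by 85 mm) begins 54 mm behind the grasp point. The pads swing forward as they close: fully open they stand 13 mm farther back than shut.
Start: joints at [-1.348, 0.423, 1.63, -0, 1.089, -0.019], TCP at [0.15, -0.607, 0.224] pointing down, gripper open.
Joint ranges: [-3, 3], [-0.9, 2.11], [0.09, 2.58], [-1.31, 4.45], [0.11, 2.69], [-2.54, 2.54]. Speed limits (rad/s): [2.39, 2.39, 3.01, 3.14, 3.14, 3.14].

INTERFACE

Orientations are given as a rotation vector (axis times angle).
In Python, from rig import manip gives the robot as it stands. The module is installed in compiled form; this text tells all that it offers. Calls block until the motion is done:
- manip.move_to(position, orientation): joint-space move of the TCP to a pose.
- manip.servo_line(position, orientation=None, rate=0.15): straight line of the TCP; orientation=None keeps the orientation; rate is the mean speed in m/s.
- manip.set_joints(angles): joint-space move.
- manip.command_gripper(opening, f_grip=None): finger opening in m; f_grip is the grip in N (None keeps the last); returns when the fingers have stopped.
- manip.hold(seconds).
- manip.solve_ik(position, orientation): joint angles nearest the present ones, or None.
- manip.camera(name): name is "scene" or "top" or "wrist"; returns a dict with "image" (400x640x3 uint8, red, green, blue), "fx", "fy", "cx", "cy" (pixels), "cam_to_world" (4x4, takes a point from camera to world coordinates); the wrist camera has in their place "mount" (4x4, takes a point from camera to tool coordinates, whose origin is the TCP and whose axes are the tool frame's). Camera axes: x right, y down, z forward; pixel columns grow to the right and rows downward; lengths in m; the calibration is good to about 2 mm. The wrist camera is an equidistant fisheye: a pixel r from the principal point sees the ray r / f radians off the axis. A picture is of the moment at which its call begins: read the wrist's pose just before it. There is no depth.
A pose or a line that the arm cannot do raises manip.IKError and nothing moves.
- manip.sign_off(): hands the job in, once; it reports no verdict.
Readings, each from a call of its own:
- manip.get_time(): time.
- manip.get_joint_positions(): joint angles.
- manip.get_joint_vel(): joint speeds.
- manip.get_tau(): joint torques, N m.
- manip.get_position(): TCP position.
- manip.get_ee_rot(): TCP orientation.
- manip.get_contact_force(): force on the tool from outside, world axes, zero at the start.
- manip.get_torque(): the same for the moment, N m.
- manip.get_width(): finger opening in m.
Only numpy, scipy, OpenCV 4.12 (cv2) and the standard library are available. Lean on these libraries where they do the work, as an engineer would, in place of code of your own. Each camera call takes 0.05 s, during which the arm holds its last target.

TASK

Check the screwdriver's tip under the inspection camera: first slide the lens shutter fully open, then draw the screwdriver straight up out of its hole in the rack, tilt it and hold it up by the handle so that its blade points straight into the lens with the tip at the camera's focus point, 60 mm in front of the glass. Finish while still holding it there, in the fingers alone; leave the shutter open, do not touch the camera with the screwdriver, and leave the other tools in the rack and the ring gauge and the oil bottle on the bench where they are.

Things in the scene. Friction and masses are not known exactly. Their poses are not given: they have to be found in the camera images.
- tool_rack: fixed dark grey steel block, 54 x 190 x 70 mm high, with three upright square blind holes (9 mm wide, 64 mm deep) in a row at 0, +65 and -65 mm along its y axis. Origin: centre of its underside; z up.
- screwdriver: flat-bladed screwdriver, 120 mm long, about 80 g, standing loosely blade down in any one of the rack's three holes. Origin: the blade tip, on the tool's axis; z runs from the tip up along the axis. From the tip: 60 mm bare shank (6 mm thick, down in the hole), then 60 mm ribbed round handle, up to 20 mm thick, which rests on the rack's top face. Balance point about 72 mm from the tip.
- screwdriver_handle (a point): point on the screwdriver's axis in the middle of the handle's grip, 95 mm from the tip (about 105 mm above the bench at the start). Its axes are those of the screwdriver.
- hex_key: L-shaped hex key, long arm down in another of the rack's holes, bent short arm about 25 mm long on top, reaching about 100 mm above the bench. Origin: its lower end. Leave it.
- pin_tool: thin silver pin vice, 82 mm long, 7 mm thick, point down in the remaining hole, reaching about 88 mm above the bench. Origin: its lower end. Leave it.
- inspection_camera: fixed inspection camera on a grey base plate 110 x 90 x 12 mm with a short post. Origin: centre of the base's underside; z up; the camera faces to its -x, roughly to the robot.
- lens_head: the camera's barrel, 52 mm thick at the front and 62 mm long, part of the inspection camera, fixed at a slope. Origin: centre of the front glass (28 mm across), 100 mm above the bench. z: the optical axis, out of the lens, 35 degrees off the vertical and leaning toward the camera's -x; y: level, the way the shutter opens; x: up the slope, away from the robot. Two shutter rails stand 8 mm proud of the glass; they and the shutter reach no farther than 13 mm in front of it.
- lens_focus (a point): the focus point, in free air 60 mm in front of the glass centre along the optical axis, about 149 mm above the bench. Its axes are those of the lens head.
- lens_shutter (a joint): slide of the steel shutter plate (41 x 40 mm) across the lens, m: 0 covers the glass, 0.046 is fully open; it starts at 0 to 0.008. It moves along lens_head's +y, needs about 1.5 N, and stays where it is left.
- shutter_tab (a point): point on the shutter's tab, a straight flat bar 8 mm wide (along y) and 5 mm thick that rises up the slope along lens_head's x from the plate past the head's upper edge; the point lies on its middle line 10 mm from its free end, about 144 mm above the bench. It can be pushed from the side or pinched across y from above; there is at least 30 mm of free air below this point on both sides. Its axes are those of lens_head.
- ring_gauge: loose steel ring gauge, 39 mm across, 17 mm high, on the bench. Origin: centre of its underside. Leave it.
- vee_block: steel V block, 44 x 46 x 35 mm, fixed to the bench. Origin: centre of its underside.
- oil_bottle: loose small closed oil bottle, 35 mm thick, 116 mm high, on the bench. Origin: centre of its underside. Leave it.

How it is judged:
By the outcome, as a careful person would: the job done as asked, in the order asked, and still so for the second after the job is handed in, while the arm keeps its last pose, push and grip.
It also fails if it takes over 48 s, if anything falls off the work surface, if the arm or the gripper's body presses on something with over 40 N, if the wrist force passes 120 N, or if a joint passes its speed limit or range.

## Working session

There is one attempt and no reset: what is moved stays moved. The work goes in short steps, each a Python script; the robot and the scene stay as the last script left them, time stands still between calls to the robot, and variables do not carry over. Pictures are saved under pics/ and viewed, and the job is handed in when it is done.

```bash
mkdir -p pics; python3 - <<'E'
from rig import manip
import cv2, numpy as np
np.set_printoptions(precision=4,suppress=True)
print(manip.get_time(),manip.get_position(),manip.get_ee_rot())
for n in ["scene","top","wrist"]:
    d=manip.camera(n); cv2.imwrite(f"pics/{n}0.png",d["image"][:,:,::-1]); 
    print(n,d["fx"],d["fy"],d["cx"],d["cy"]); print(d.get("cam_to_world",d.get("mount")))
    np.save(f"{n}0.npy",d,allow_pickle=True)
E
```

```text
0.0 [ 0.1495 -0.6062  0.2228] [ 2.0935  0.2561 -2.0939]
scene 491.73818307309546 491.73818307309546 322.1332485077794 194.3374158468688
[[-0.7064 -0.4908  0.51   -0.0803]
 [-0.7078  0.4821 -0.5163  0.615 ]
 [ 0.0075 -0.7257 -0.688   0.9208]
 [ 0.      0.      0.      1.    ]]
top 376.9212975151806 376.9212975151806 317.93793918994004 203.0584975779582
[[ 0.026  -0.9966  0.078   0.4734]
 [-0.9996 -0.0255  0.0077  0.0114]
 [-0.0057 -0.0781 -0.9969  0.9576]
 [ 0.      0.      0.      1.    ]]
wrist 309.70691628693146 309.70691628693146 316.9503206859822 199.5174611778331
[[-0.0001 -0.277   0.9609 -0.1502]
 [ 1.      0.0004  0.0002  0.0003]
 [-0.0004  0.9609  0.277  -0.0712]
 [ 0.      0.      0.      1.    ]]
```

View pics/scene0.png

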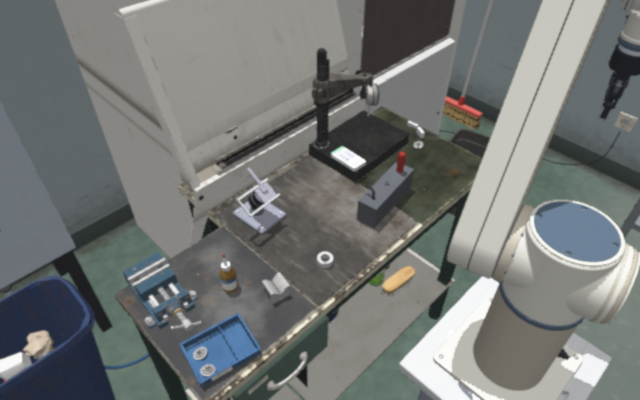

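View pics/top0.png

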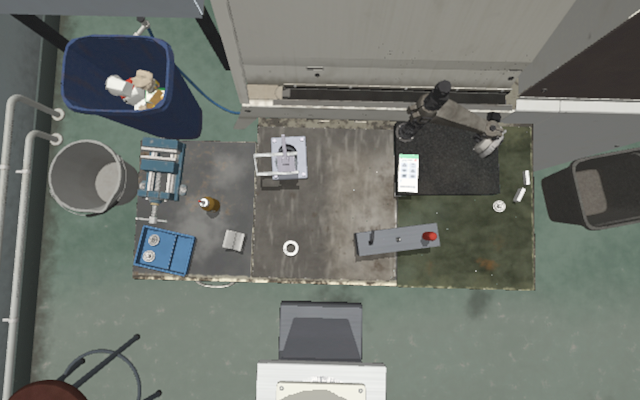

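View pics/wrist0.png

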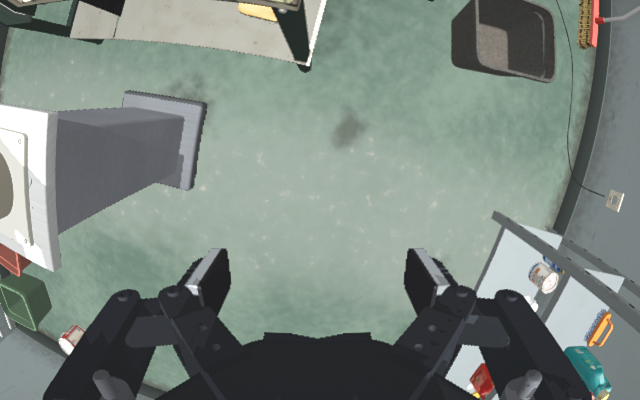

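The rack is at about (398,240) in the top view and the red screwdriver handle is in its right-hand (−y) hole. The inspection camera is near (285,158). I'll zoom in on both.

```bash
python3 - <<'E'
import cv2, numpy as np
s=cv2.imread("pics/scene0.png"); t=cv2.imread("pics/top0.png")
a=cv2.resize(s[160:240,225:305],(400,400),interpolation=cv2.INTER_CUBIC)
b=cv2.resize(t[120:200,240:320],(400,400),interpolation=cv2.INTER_CUBIC)
cv2.imwrite("pics/z1.png",np.hstack([a,b]))
a=cv2.resize(s[145:225,350:430],(400,400),interpolation=cv2.INTER_CUBIC)
b=cv2.resize(t[200:280,360:440],(400,400),interpolation=cv2.INTER_CUBIC)
cv2.imwrite("pics/z2.png",np.hstack([a,b]))
E
```

```text
(no output)
```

View pics/z1.png

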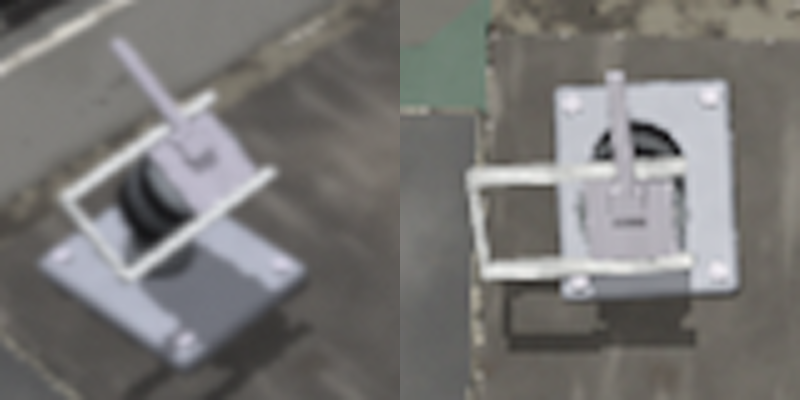

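View pics/z2.png

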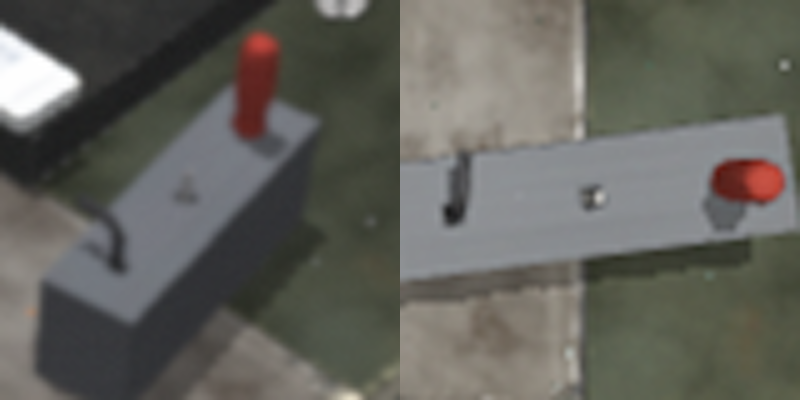

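```bash
cat > h.py <<'E'
import numpy as np, cv2
from scipy.spatial.transform import Rotation as R
np.set_printoptions(precision=4,suppress=True)
def load(n): return np.load(n,allow_pickle=True).item()
def T_tool(p,rv):
    T=np.eye(4);T[:3,:3]=R.from_rotvec(rv).as_matrix();T[:3,3]=p;return T
def ray(d,u,v):
    x=(u-d["cx"])/d["fx"];y=(v-d["cy"])/d["fy"]
    if "mount" in d:
        r=np.hypot(x,y); k=np.sin(r)/r if r>1e-9 else 1
        c=np.array([x*k,y*k,np.cos(r)]); M=d["pose"]@d["mount"]
    else: c=np.array([x,y,1.]);M=d["cam_to_world"]
    v=M[:3,:3]@c; return M[:3,3],v/np.linalg.norm(v)
def proj(d,P):
    M=(d["pose"]@d["mount"]) if "mount" in d else d["cam_to_world"]
    c=np.linalg.inv(M)@np.append(P,1); c=c[:3]
    if "mount" in d:
        s=np.hypot(c[0],c[1]); th=np.arctan2(s,c[2]); x,y=c[:2]*th/max(s,1e-9)
    else: x,y=c[:2]/c[2]
    return np.array([d["cx"]+d["fx"]*x,d["cy"]+d["fy"]*y])
def plane(d,u,v,z):
    o,r=ray(d,u,v); return o+r*(z-o[2])/r[2]
def tri(obs):
    A=np.zeros((3,3));b=np.zeros(3);rs=[]
    for d,u,v in obs:
        o,r=ray(d,u,v);Q=np.eye(3)-np.outer(r,r);A+=Q;b+=Q@o;rs.append((o,Q))
    P=np.linalg.solve(A,b); return P,[np.linalg.norm(Q@(P-o)) for o,Q in rs]
def snap(name,fn):
    from rig import manip
    p,rv=manip.get_position(),manip.get_ee_rot()
    d=manip.camera(name)
    if "mount" in d: d["pose"]=T_tool(p,rv)
    np.save(fn+".npy",d,allow_pickle=True); cv2.imwrite("pics/"+fn+".png",d["image"][:,:,::-1]); return d
def toolR(xdir,ydir):
    x=np.array(xdir,float);x/=np.linalg.norm(x);y=np.array(ydir,float);y-=x*(x@y);y/=np.linalg.norm(y)
    return R.from_matrix(np.c_[x,y,np.cross(x,y)]).as_rotvec()
E
python3 - <<'E'
from h import *
s=load("scene0.npy");t=load("top0.npy")
sz1=lambda u,v:(225+u/5-.4,160+v/5-.4); tz1=lambda u,v:(240+(u-400)/5-.4,120+v/5-.4)
sz2=lambda u,v:(350+u/5-.4,145+v/5-.4); tz2=lambda u,v:(360+(u-400)/5-.4,200+v/5-.4)
print("tab end",tri([(s,*sz1(118,42)),(t,*tz1(614,73))]))
print("tab root",tri([(s,*sz1(195,150)),(t,*tz1(625,188))]))
for c in [(556,86),(724,83),(738,290),(565,298)]: print("base corner",plane(t,*tz1(*c),.012))
for c in [(40,265),(180,365),(305,268)]: print("base corner scene",plane(s,*sz1(*c),.012))
print("handle top",tri([(s,*sz2(262,40)),(t,*tz2(765,181))]))
print("handle base",plane(s,*sz2(250,132),.07),plane(t,*tz2(722,180),.07))
for c in [(785,115),(797,230),(800,232)]: print("rack corner top",plane(t,*tz2(*c),.07))
for c in [(322,120),(240,82),(45,272),(135,322)]: print("rack corner scene",plane(s,*sz2(*c),.07))
E
```

```text
tab end (array([0.6844, 0.0982, 0.1485]), [np.float64(0.0015858957690729732), np.float64(0.0015858957690729866)])
tab root (array([0.6404, 0.0943, 0.1045]), [np.float64(0.004206539123102086), np.float64(0.004206539123102274)])
base corner [0.714  0.1435 0.012 ]
base corner [0.7176 0.0577 0.012 ]
base corner [0.6113 0.0476 0.012 ]
base corner [0.605 0.135 0.012]
base corner scene [0.7069 0.1461 0.012 ]
base corner scene [0.6028 0.1391 0.012 ]
base corner scene [0.6095 0.0501 0.012 ]
handle top (array([ 0.4725, -0.2346,  0.1304]), [np.float64(0.0004792649645160519), np.float64(0.00047926496451599276)])
handle base [ 0.4702 -0.2338  0.07  ] [ 0.4728 -0.2321  0.07  ]
rack corner top [ 0.5039 -0.2615  0.07  ]
rack corner top [ 0.4504 -0.2672  0.07  ]
rack corner top [ 0.4495 -0.2686  0.07  ]
rack corner scene [ 0.4494 -0.269   0.07  ]
rack corner scene [ 0.5    -0.2626  0.07  ]
rack corner scene [ 0.4748 -0.0765  0.07  ]
rack corner scene [ 0.4205 -0.0817  0.07  ]
```

```bash
cat > geo.py <<'E'
from h import *
yaw=np.deg2rad(4.5); c35,s35=np.cos(np.deg2rad(35)),np.sin(np.deg2rad(35))
xc=np.array([np.cos(yaw),np.sin(yaw),0]);yl=np.array([-np.sin(yaw),np.cos(yaw),0]);zz=np.array([0,0,1.])
xl=c35*xc+s35*zz; zl=-s35*xc+c35*zz
E
python3 - <<'E'
from geo import *
from rig import manip
q0=manip.get_joint_positions()
print(R.from_rotvec(manip.get_ee_rot()).as_matrix())
tab=np.array([.676,.0975,.144])
for s in(1,-1):
    print(s,manip.solve_ik(tab+zl*.12,toolR(-zl,s*yl)),manip.solve_ik(tab,toolR(-zl,s*yl)))
d=load("top0.npy")
for p in [(400,97),(520,97),(440,90),(490,125),(400,115)]: print(plane(d,*p,.0),plane(d,*p,.2))
E
```

```text
[[-0.0002  0.2394 -0.9709]
 [ 0.0012 -0.9709 -0.2394]
 [-1.     -0.0012 -0.0001]]
1 [ 0.1524  0.2029  2.0589 -0.1574  0.2734 -1.3586] None
-1 [ 0.1524  0.2029  2.0589 -0.1574  0.2734  1.783 ] None
[ 0.8306 -0.1875  0.    ] [ 0.756 -0.146  0.2  ]
[ 0.838  -0.4988  0.    ] [ 0.7619 -0.3922  0.2   ]
[ 0.8518 -0.2914  0.    ] [ 0.7727 -0.2281  0.2   ]
[ 0.7619 -0.4204  0.    ] [ 0.7017 -0.3302  0.2   ]
[ 0.7827 -0.1879  0.    ] [ 0.7181 -0.1463  0.2   ]
```

```bash
python3 - <<'E'
from geo import *
from rig import manip
tab=np.array([.676,.0975,.144])
for tilt in (30,25,20,15,10,0):
    a=np.deg2rad(tilt); x=np.sin(a)*xc-np.cos(a)*zz
    print(tilt,manip.solve_ik(tab-x*.003,toolR(x,yl)))
g=np.array([.6316,.095,.1])
h=g+.155*zl
for psi in range(0,360,30):
    p=np.deg2rad(psi); y=np.cos(p)*yl+np.sin(p)*xl
    print(psi,manip.solve_ik(h+zl*.003,toolR(-zl,y)))
sd=np.array([.4715,-.2335,.105]); 
ry=np.array([-.107,.994,0]) 
for psi in range(0,360,30):
    p=np.deg2rad(psi); y=np.cos(p)*np.array([.995,.1,0])+np.sin(p)*np.array([-.1,.995,0])
    print("sd",psi,manip.solve_ik(sd+[0,0,.003],toolR(-zz,y)))
E
```

```text
30 [ 0.1398  0.4564  1.9218 -0.1278  0.2425 -1.3936]
25 [ 0.1371  0.4645  1.8634 -0.0669  0.3789 -1.4555]
20 [ 0.1346  0.4793  1.8025 -0.0391  0.5116 -1.484 ]
15 [ 0.1321  0.5001  1.7395 -0.0232  0.6407 -1.5004]
10 [ 0.1299  0.5262  1.6748 -0.0129  0.7663 -1.511 ]
0 [ 0.1258  0.5915  1.5417 -0.      1.0084 -1.5235]
0 [ 0.1682  0.1278  2.1975 -0.2449  0.2134 -1.2578]
30 [ 0.1682  0.1278  2.1975 -0.2449  0.2134 -0.7342]
60 [ 0.1682  0.1278  2.1975 -0.2449  0.2134 -0.2106]
90 [ 0.1682  0.1278  2.1975 -0.2449  0.2134  0.313 ]
120 [ 0.1682  0.1278  2.1975 -0.2449  0.2134  0.8366]
150 [ 0.1682  0.1278  2.1975 -0.2449  0.2134  1.3602]
180 [ 0.1682  0.1278  2.1975 -0.2449  0.2134  1.8838]
210 [ 0.1682  0.1278  2.1975 -0.2449  0.2134  2.4074]
240 None
270 None
300 [ 0.1682  0.1278  2.1975 -0.2449  0.2134 -2.305 ]
330 [ 0.1682  0.1278  2.1975 -0.2449  0.2134 -1.7814]
sd 0 [-0.4824  0.4502  1.9237 -0.      0.7677 -0.5826]
sd 30 [-0.4824  0.4502  1.9237 -0.      0.7677 -1.1062]
sd 60 [-0.4824  0.4502  1.9237 -0.      0.7677 -1.6298]
sd 90 [-0.4824  0.4502  1.9237  0.      0.7677 -2.1534]
sd 120 None
sd 150 None
sd 180 None
sd 210 [-0.4824  0.4502  1.9237 -0.      0.7677  2.0354]
sd 240 [-0.4824  0.4502  1.9237 -0.      0.7677  1.5118]
sd 270 [-0.4824  0.4502  1.9237 -0.      0.7677  0.9882]
sd 300 [-0.4824  0.4502  1.9237  0.      0.7677  0.4646]
sd 330 [-0.4824  0.4502  1.9237 -0.      0.7677 -0.059 ]
```

```bash
python3 - <<'E'
from geo import *
from rig import manip
tab=np.array([.676,.0975,.144])
manip.servo_line([.15,-.6062,.34],rate=.3)
manip.move_to([.42,-.10,.36],toolR(-zz,[0,1,0]))
a=np.deg2rad(20); x=np.sin(a)*xc-np.cos(a)*zz
manip.move_to(tab-x*.10,toolR(x,yl))
manip.command_gripper(.045,30)
print(manip.get_time(),manip.get_position())
snap("wrist","w1"); snap("top","t1");snap("scene","s1")
E
```

```text
4.425 [0.6419 0.0946 0.2382]
```

View pics/w1.png

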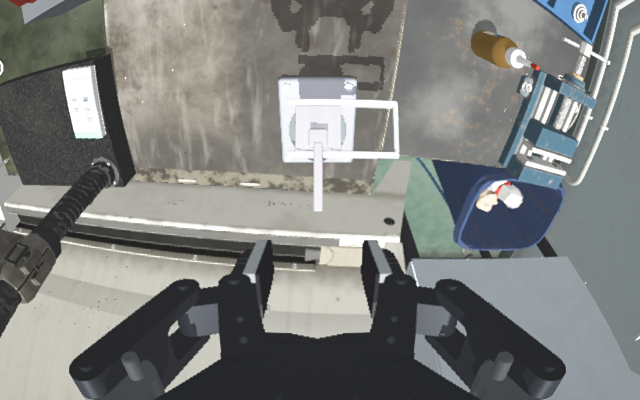

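View pics/s1.png

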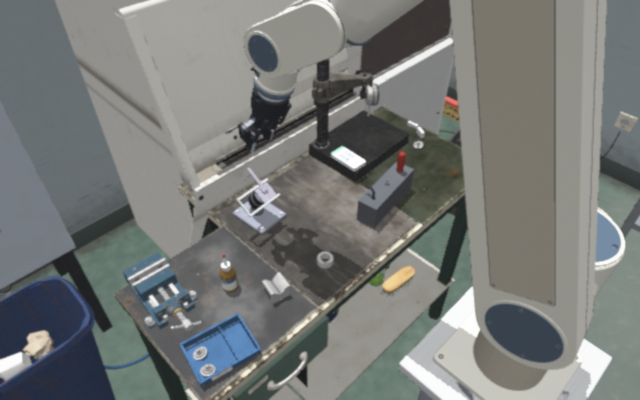

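```bash
python3 - <<'E'
import cv2
w=cv2.imread("pics/w1.png")
cv2.imwrite("pics/z3.png",cv2.resize(w[65:215,265:415],(600,600),interpolation=cv2.INTER_CUBIC))
E
```

```text
(no output)
```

View pics/z3.png

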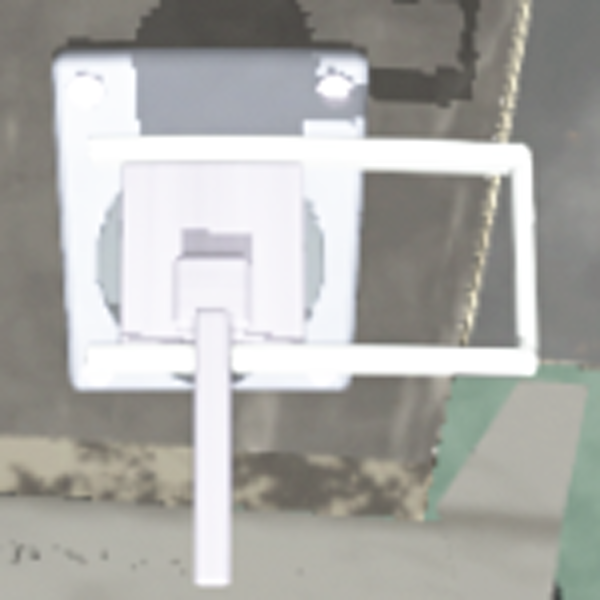

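```bash
python3 - <<'E'
from geo import *
s=load("scene0.npy");t=load("top0.npy");w=load("w1.npy")
sz1=lambda u,v:(225+u/5-.4,160+v/5-.4); tz1=lambda u,v:(240+(u-400)/5-.4,120+v/5-.4); wz=lambda u,v:(265+u/4-.4,65+v/4-.4)
print("tab end",tri([(s,*sz1(118,42)),(t,*tz1(614,73)),(w,*wz(212,583))]))
print("tab end tw",tri([(t,*tz1(614,73)),(w,*wz(212,583))]))
print("rail TL corner",tri([(s,*sz1(62,195)),(t,*tz1(470,170)),(w,*wz(537,370))]))
print("rail BL corner",tri([(s,*sz1(127,278)),(t,*tz1(486,276)),(w,*wz(530,148))]))
print("rail TR end",tri([(s,*sz1(212,96)),(t,*tz1(684,165)),(w,*wz(88,357))]))
print("rail BR end",tri([(s,*sz1(275,172)),(t,*tz1(690,264)),(w,*wz(90,150))]))
B=[plane(w,*wz(*c),.012) for c in [(55,55),(368,52),(350,388),(75,390)]]
print(np.array(B),np.mean(B,0))
Bt=[plane(t,*tz1(*c),.012) for c in [(556,86),(724,83),(738,290),(565,298)]]; print(np.mean(Bt,0))
print("tab root",tri([(t,*tz1(624,188)),(w,*wz(212,310))]))
E
```

```text
tab end (array([0.6846, 0.0983, 0.1496]), [np.float64(0.0022701640422623233), np.float64(0.0010496412040124602), np.float64(0.00139317035348824)])
tab end tw (array([0.6848, 0.0986, 0.1518]), [np.float64(0.00025258046529976077), np.float64(0.0002525804652998064)])
rail TL corner (array([0.6459, 0.1662, 0.1185]), [np.float64(0.0016364699097166423), np.float64(0.0014523957728999866), np.float64(0.0011865234107509765)])
rail BL corner (array([0.6034, 0.1628, 0.0909]), [np.float64(0.00016474738139263628), np.float64(0.001010915906575888), np.float64(0.0009511607780435153)])
rail TR end (array([0.652 , 0.0688, 0.116 ]), [np.float64(0.0012975596388454796), np.float64(0.0009759102050220699), np.float64(0.0005060739626153178)])
rail BR end (array([0.6116, 0.0659, 0.0904]), [np.float64(0.0021044639356174394), np.float64(0.0012903489486354562), np.float64(0.001941593072542633)])
[[0.6117 0.0488 0.012 ]
 [0.6039 0.1359 0.012 ]
 [0.7124 0.1448 0.012 ]
 [0.72   0.0578 0.012 ]] [0.662  0.0968 0.012 ]
[0.662  0.0959 0.012 ]
tab root (array([0.6422, 0.096 , 0.1104]), [np.float64(0.0010278661050290602), np.float64(0.0010278661050290663)])
```

```bash
sed -i 's/deg2rad(4.5)/deg2rad(4.8)/' geo.py; python3 - <<'E'
from geo import *
from rig import manip
tab=np.array([.6765,.0977,.1445])
a=np.deg2rad(20); x=np.sin(a)*xc-np.cos(a)*zz
manip.servo_line(tab-x*.003,toolR(x,yl))
print(manip.get_contact_force(),manip.get_position())
manip.command_gripper(0.0,20)
print(manip.get_time(),manip.get_width(),manip.get_contact_force())
snap("wrist","w2")
E
```

```text
[-0.6457 -0.6663 -0.3522] [0.6757 0.0977 0.1478]
5.8667 -8.482820707033101e-06 [ 0.9084  0.0083 -0.9844]
```

View pics/w2.png

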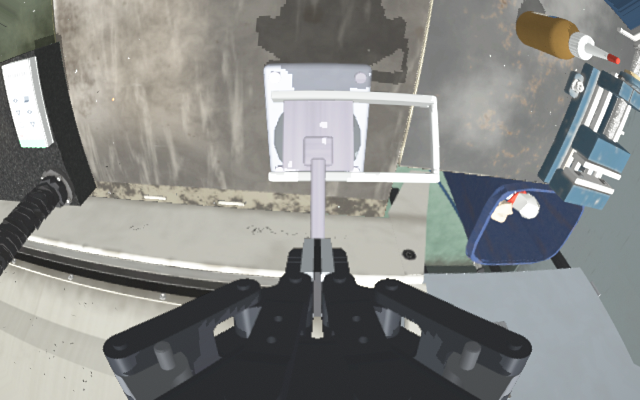

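```bash
python3 - <<'E'
from geo import *
from rig import manip
s=snap("scene","s2");t=snap("top","t2");w=load("w2.npy")
tab=np.array([.6765,.0977,.1445])
print(proj(s,tab),proj(t,tab),proj(w,tab),proj(w,tab+.01*xl), proj(w,w["pose"][:3,3]))
print(w["pose"])
a=cv2.imread("pics/s2.png")[130:230,210:310];b=cv2.imread("pics/t2.png")[100:200,230:330]
c=cv2.imread("pics/w2.png")[140:340,220:420]
cv2.imwrite("pics/z4.png",np.hstack([cv2.resize(a,(400,400),interpolation=2),cv2.resize(c,(400,400),interpolation=2)]))
E
```

```text
[249.921  170.5471] [283.1442 138.782 ] [317.1586 244.337 ] [317.1526 262.2931] [317.1748 247.1279]
[[ 0.3412 -0.0836  0.9363  0.6755]
 [ 0.0287  0.9965  0.0785  0.0976]
 [-0.9396  0.0001  0.3424  0.1476]
 [ 0.      0.      0.      1.    ]]
```

View pics/z4.png

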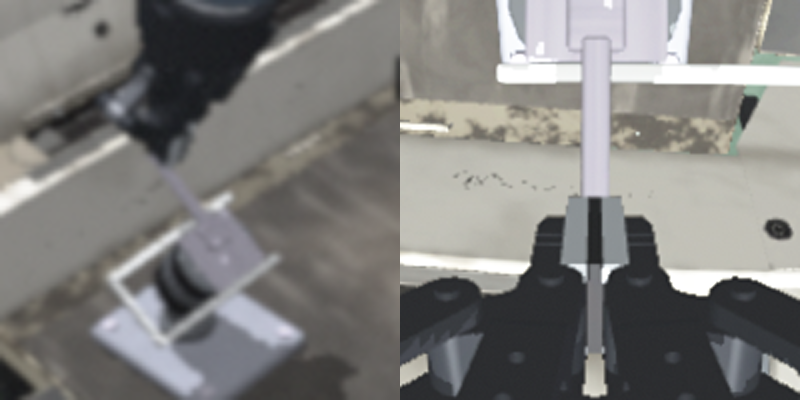

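```bash
python3 - <<'E'
from geo import *
from rig import manip
p=manip.get_position()
manip.servo_line(p+yl*.008,rate=.03)
print(manip.get_time(),manip.get_width(),manip.get_contact_force())
snap("wrist","w3");snap("scene","s3")
a=cv2.imread("pics/s3.png")[130:230,210:310]
c=cv2.imread("pics/w3.png")[140:340,220:420]
cv2.imwrite("pics/z5.png",np.hstack([cv2.resize(a,(400,400),interpolation=2),cv2.resize(c,(400,400),interpolation=2)]))
E
```

```text
6.4333 -0.00033018775602469577 [-0.2278  0.4891 -0.3291]
```

View pics/z5.png

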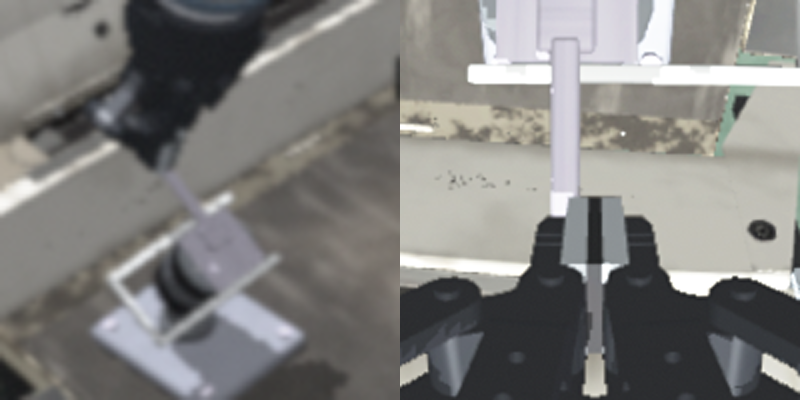

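```bash
python3 - <<'E'
from geo import *
w=load("w3.npy")
for q in [(.022,0,-.011),(0,0,-.011),(.022,0,.011),(.01,0,-.011),(-.01,0,-.011),(0,0,0),(.022,.015,-.011),(.022,-.015,-.011)]:
    print(q,proj(w,(w["pose"]@np.array([*q,1]))[:3]))
e=np.array([.6847,.0984,.1505]);print(proj(w,e),proj(w,e-.02*xl))
for t in np.arange(0,.06,.01): print(t,(np.linalg.inv(w["pose"])@np.append(e-t*xl,1))[:3],proj(w,e-t*xl))
E
```

```text
(0.022, 0, -0.011) [317.1563 214.256 ]
(0, 0, -0.011) [317.189  227.9354]
(0.022, 0, 0.011) [317.1346 248.2643]
(0.01, 0, -0.011) [317.1732 221.3064]
(-0.01, 0, -0.011) [317.2067 235.3776]
(0, 0, 0) [317.1756 247.1276]
(0.022, 0.015, -0.011) [342.6708 214.23  ]
(0.022, -0.015, -0.011) [291.6379 214.2154]
[301.9295 263.1819] [301.7477 226.8871]
0.0 [ 0.0002 -0.0083  0.0098] [301.9295 263.1819]
0.01 [ 0.0028 -0.0083  0.0002] [301.8219 245.2137]
0.02 [ 0.0054 -0.0083 -0.0095] [301.7477 226.8871]
0.03 [ 0.008  -0.0083 -0.0191] [301.7089 208.3225]
0.04 [ 0.0105 -0.0083 -0.0288] [301.7068 189.6502]
0.05 [ 0.0131 -0.0083 -0.0385] [301.7415 171.0051]
```

```bash
python3 - <<'E'
from geo import *
w=load("w3.npy");s=load("s3.npy")
from rig import manip
s["pose"]=w["pose"]
im=cv2.imread("pics/s3.png");t=snap("top","t3");it=cv2.imread("pics/t3.png")
K=6
def draw(im,d,c):
    o=cv2.resize(im[c[1]:c[1]+65,c[0]:c[0]+65],None,fx=K,fy=K,interpolation=cv2.INTER_CUBIC)
    for q,col in [((.022,0,0),(0,0,255)),((0,0,0),(0,255,0)),((-.05,0,0),(255,0,0)),((.022,0,-.011),(0,255,255)),((.022,0,.011),(255,255,0))]:
        P=(w["pose"]@np.array([*q,1]))[:3]; u=proj(d,P)
        cv2.circle(o,tuple(int(v) for v in ((u-c)*K+K/2)),3,col,-1)
    e=np.array([.6847,.0984,.1505])
    for t_ in (0,.01,.04): 
        u=proj(d,e-t_*xl);cv2.drawMarker(o,tuple(int(v) for v in ((u-c)*K+K/2)),(255,0,255),0,8,1)
    return o
s2={k:v for k,v in s.items() if k!="pose"}
cv2.imwrite("pics/z6.png",np.hstack([draw(im,s2,np.array([220,140])),draw(it,t,np.array([255,105]))]))
E
```

```text
(no output)
```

View pics/z6.png

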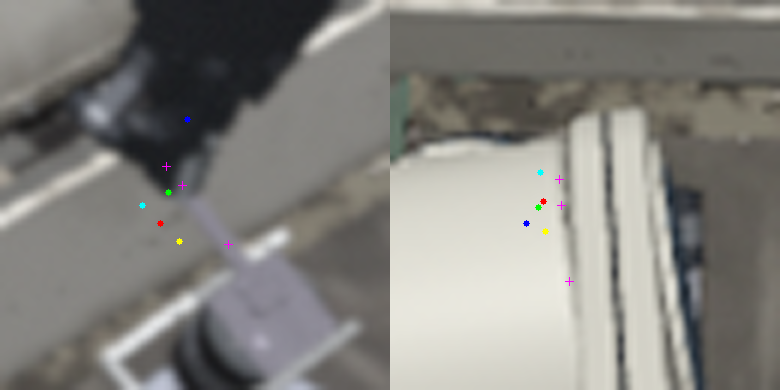

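```bash
python3 - <<'E'
from geo import *
im=cv2.imread("pics/s3.png")[145:195,225:275];w=cv2.imread("pics/w3.png")[200:300,265:365]
cv2.imwrite("pics/z7.png",np.hstack([cv2.resize(im,(400,400),interpolation=2),cv2.resize(w,(400,400),interpolation=2)]))
E
```

```text
(no output)
```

View pics/z7.png

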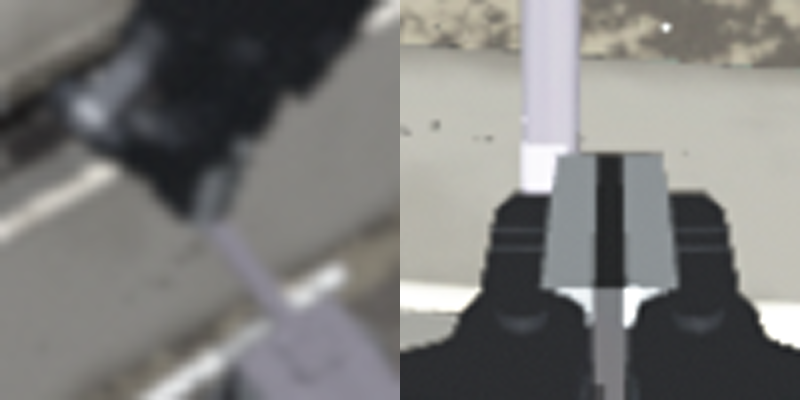

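```bash
python3 - <<'E'
from geo import *
w=load("w3.npy");s=load("s3.npy")
for uv in [(250.1,172.6),(248,172)]:
    P,r=tri([(s,*uv),(w,317.5,238)]);print(P,r,(np.linalg.inv(w["pose"])@np.append(P,1))[:3])
for n in("w1","w2","w3"): 
    d=load(n+".npy"); print(n,d["pose"][:3,3],d["mount"])
E
```

```text
[0.6658 0.1053 0.1494] [np.float64(0.00019810576443978655), np.float64(0.00019810576443972795)] [-0.005   0.0002 -0.0077]
[0.6721 0.1058 0.1456] [np.float64(0.0017416256847687672), np.float64(0.00174162568476879)] [ 0.0007  0.0001 -0.0031]
w1 [0.6419 0.0946 0.2382] [[-0.0001 -0.2779  0.9606 -0.15  ]
 [ 1.      0.0003  0.0002 -0.0002]
 [-0.0004  0.9606  0.2779 -0.0697]
 [ 0.      0.      0.      1.    ]]
w2 [0.6755 0.0976 0.1476] [[-0.0001 -0.2779  0.9606 -0.15  ]
 [ 1.      0.0003  0.0002 -0.0002]
 [-0.0004  0.9606  0.2779 -0.0697]
 [ 0.      0.      0.      1.    ]]
w3 [0.6747 0.1059 0.1473] [[-0.0001 -0.2779  0.9606 -0.15  ]
 [ 1.      0.0003  0.0002 -0.0002]
 [-0.0004  0.9606  0.2779 -0.0697]
 [ 0.      0.      0.      1.    ]]
```

```bash
python3 - <<'E'
from geo import *
from rig import manip
tab=np.array([.6765,.0977,.1445])
a=np.deg2rad(20); x=np.sin(a)*xc-np.cos(a)*zz
manip.servo_line(tab-x*.013,toolR(x,yl))
manip.command_gripper(.045,20)
manip.servo_line(tab+x*.011,toolR(x,yl),rate=.06)
print(manip.get_contact_force(),manip.get_position(),manip.get_width())
snap("wrist","w4")
manip.command_gripper(0.0,20)
print(manip.get_time(),manip.get_width(),manip.get_contact_force())
snap("wrist","w5"); snap("scene","s5")
w=[cv2.resize(cv2.imread(f"pics/{n}.png")[150:300,245:395],(400,400),interpolation=2) for n in("w4","w5")]
cv2.imwrite("pics/z8.png",np.hstack(w))
E
```

```text
[0.2797 0.9691 0.477 ] [0.6801 0.098  0.1335] 0.044882118127552176
8.35 0.007313839454553482 [-1.0134  0.1858  1.0203]
```

View pics/z8.png

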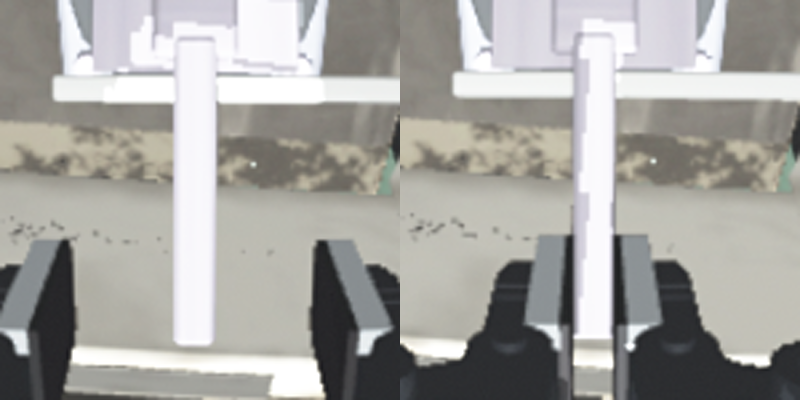

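Gripping 22 mm deeper holds the tab: width is 7.3 mm, and the picture shows it between the pads. Next I slide it open while watching the force.

```bash
python3 - <<'E'
from geo import *
from rig import manip
p0=manip.get_position()
manip.servo_line(p0+yl*.034,rate=.06)
print(manip.get_contact_force()@yl)
for k in range(36,60,2):
    manip.servo_line(p0+yl*k*.001,rate=.06)
    f=manip.get_contact_force(); print(k,f@yl,(manip.get_position()-p0)@yl,manip.get_width())
    if f@yl<-7: break
print(manip.get_time()); snap("wrist","w6"); snap("scene","s6")
w=[cv2.resize(cv2.imread(f"pics/{n}.png")[r:r+150,c:c+150],(400,400),interpolation=2) for n,r,c in(("w6",150,245),("s6",125,200))]
cv2.imwrite("pics/z9.png",np.hstack(w))
E
```

```text
0.8024900998959055
36 0.7927730674774309 0.035966065657703127 0.006924535828259295
38 -0.33598540650825054 0.037905800561689316 0.006859040444723797
40 0.21695687627146637 0.04006486629272318 0.0074064839066596486
42 -0.4529372400443463 0.042164178349188834 0.0072304423079138855
44 -0.08001532225200185 0.04422603004467217 0.007200926111965948
46 -1.9587483500077703 0.04593611525314934 0.006791475694427319
48 -9.852550268692736 0.04647399795013104 0.0073161821910857515
10.9167
```

View pics/z9.png

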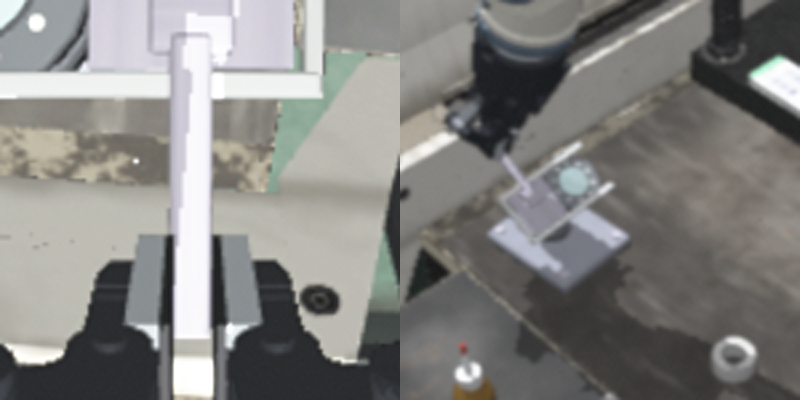

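View pics/w6.png

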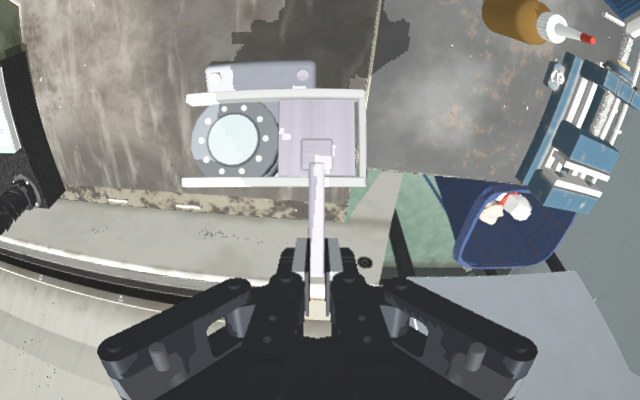

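```bash
python3 - <<'E'
from geo import *
from rig import manip
a=np.deg2rad(20); x=np.sin(a)*xc-np.cos(a)*zz
p=manip.get_position()
manip.command_gripper(.045,20)
manip.servo_line(p-x*.09,rate=.2)
manip.servo_line(np.array([.52,.06,.30]),toolR(-zz,yl),rate=.3)
print(manip.get_time(),manip.get_position(),manip.get_width())
snap("wrist","w7"); snap("scene","s7"); snap("top","t7")
E
```

```text
12.7833 [0.5201 0.0601 0.2985] 0.044823558735156026
```

View pics/w7.png

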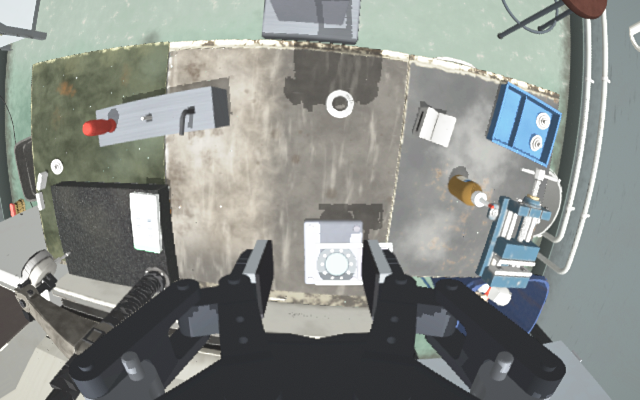

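View pics/t7.png

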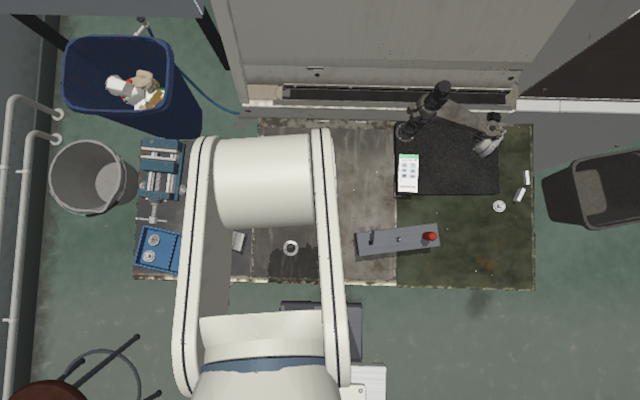

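View pics/s7.png

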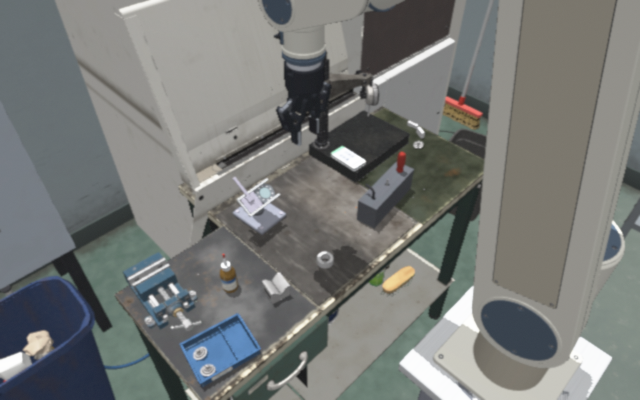

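```bash
python3 - <<'E'
from geo import *
def z(n,u,v,h): return cv2.resize(cv2.imread(f"pics/{n}.png")[v-h:v+h,u-h:u+h],(400,400),interpolation=2)
a=np.hstack([z("s7",266,191,25),z("w6",236,139,50)])
cv2.imwrite("pics/z10.png",a); cv2.imwrite("pics/z11.png",z("w7",336,262,25))
for n,u,v,h in [("s7",266,191,12),("s6",266,191,12),("w6",236,139,35),("w7",336,262,14)]:
    im=cv2.imread(f"pics/{n}.png");hsv=cv2.cvtColor(im,cv2.COLOR_BGR2HSV)
    m=((hsv[...,0]>75)&(hsv[...,0]<110)&(hsv[...,1]>15)&(hsv[...,2]>140)).astype(np.uint8)
    k=np.zeros_like(m);k[v-h:v+h,u-h:u+h]=m[v-h:v+h,u-h:u+h]
    nl,L,st,c=cv2.connectedComponentsWithStats(k); i=1+np.argmax(st[1:,4]); print(n,st[i],c[i])
E
```

```text
s7 [256 186  18  17 158] [264.5823 193.    ]
s6 [259 186  15  12 123] [265.4797 191.9593]
w6 [201 105  57  69 661] [216.2012 135.879 ]
w7 [324 253  25  23  93] [335.8817 266.7419]
```

View pics/z10.png

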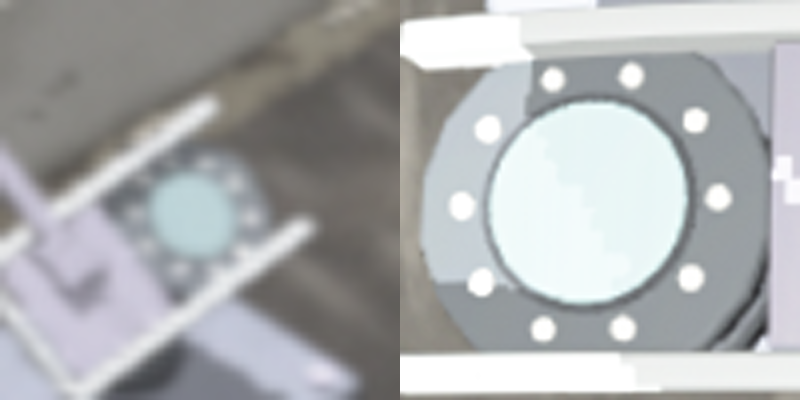

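View pics/z11.png

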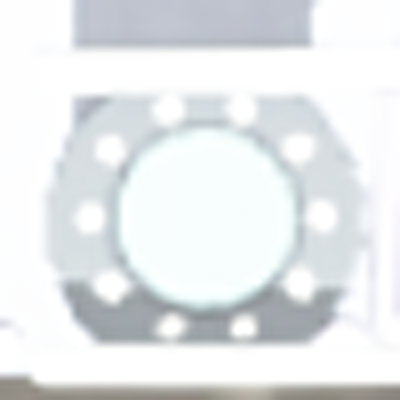

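```bash
python3 - <<'E'
from geo import *
s=load("s7.npy");w6=load("w6.npy");w7=load("w7.npy")
o=[(s,264.7,192.4),(w6,232.9,139.1),(w7,336.6,263.7)]
print(tri(o)); print(tri(o[:2]),tri(o[::2]),tri(o[1:]))
for d,u,v in o: print(plane(d,u,v,.1))
print("cam frame x of glass", [ (P-np.array([.662,.0964,.012]))@xc for P in [tri(o)[0]]],[ (P-np.array([.662,.0964,.012]))@yl for P in [tri(o)[0]]])
E
```

```text
(array([0.6328, 0.094 , 0.0999]), [np.float64(0.0015013958839755711), np.float64(0.0007926701050871523), np.float64(0.0007304138143117857)])
(array([0.6339, 0.093 , 0.0977]), [np.float64(0.0010614914389255974), np.float64(0.0010614914389256228)]) (array([0.6321, 0.094 , 0.1003]), [np.float64(0.001094673773488051), np.float64(0.0010946737734880516)]) (array([0.6332, 0.0944, 0.1005]), [np.float64(8.615220613486884e-05), np.float64(8.61522061346065e-05)])
[0.631  0.0938 0.1   ]
[0.6336 0.0943 0.1   ]
[0.6334 0.0945 0.1   ]
cam frame x of glass [np.float64(-0.02928761241611576)] [np.float64(9.854763041297587e-05)]
```

```bash
python3 - <<'E'
from geo import *
from rig import manip
sd=np.array([.4715,-.2345,.094]); ry=np.deg2rad(8.2)
yt=np.array([np.cos(ry),np.sin(ry),0])
manip.move_to(sd+[0,0,.12],toolR(-zz,yt))
print(manip.get_time(),manip.get_position(),manip.get_joint_positions())
w=snap("wrist","w8"); print(proj(w,[.4715,-.2345,.13]),proj(w,[.4715,-.2345,.07]))
E
```

```text
14.1167 [ 0.472  -0.2339  0.2141] [-0.4829  0.2917  1.8545  0.0003  0.9951 -0.6281]
[315.0639 203.1806] [315.3716 185.4435]
```

View pics/w8.png

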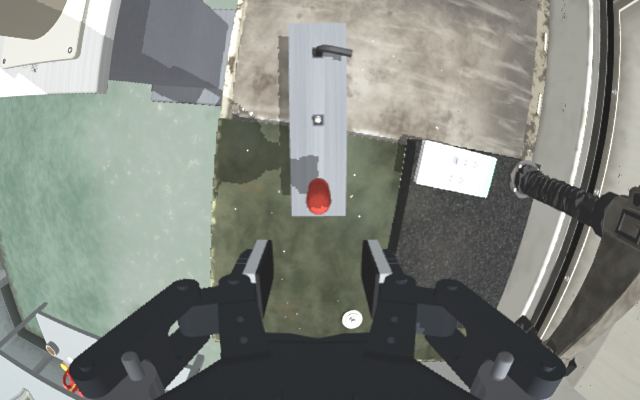

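```bash
python3 - <<'E'
from geo import *
from rig import manip
w=load("w8.npy")
print(plane(w,318.3,204,.13),plane(w,318.6,186,.07))
sd=np.array([.4730,-.2343,.094]); ry=np.deg2rad(8.2)
yt=np.array([np.cos(ry),np.sin(ry),0])
manip.servo_line(sd,toolR(-zz,yt),rate=.12)
print(manip.get_contact_force(),manip.get_position())
manip.command_gripper(0.0,60)
print(manip.get_time(),manip.get_width(),manip.get_contact_force())
snap("wrist","w9");snap("scene","s9")
cv2.imwrite("pics/z12.png",np.hstack([cv2.imread("pics/w9.png")[100:400,170:470],cv2.resize(cv2.imread("pics/s9.png")[110:210,340:440],(300,300),interpolation=2)]))
E
```

```text
[ 0.4741 -0.2348  0.13  ] [ 0.4747 -0.2346  0.07  ]
[-0.1291 -0.3644  0.0092] [ 0.4735 -0.2345  0.0946]
15.6667 0.018423516047223632 [-1.2051  0.7722  6.0065]
```

View pics/z12.png

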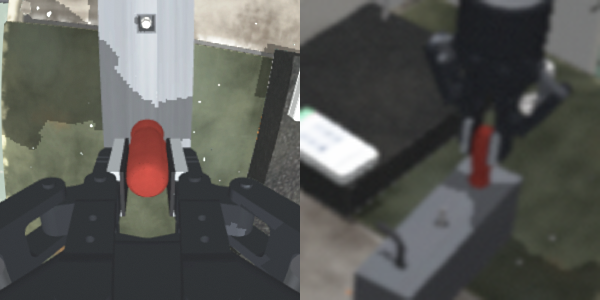

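```bash
python3 - <<'E'
from geo import *
from rig import manip
p=manip.get_position()
manip.servo_line(p+[0,0,.14],rate=.12)
print(manip.get_time(),manip.get_width(),manip.get_contact_force(),manip.get_position())
snap("wrist","w10");snap("scene","s10");snap("top","t10")
cv2.imwrite("pics/z13.png",np.hstack([cv2.resize(cv2.imread("pics/w10.png")[150:290,250:390],(400,400),interpolation=2),cv2.resize(cv2.imread("pics/s10.png")[90:190,340:440],(400,400),interpolation=2)]))
E
```

```text
17.0917 0.01871853823956567 [ 0.1797  0.3503 -1.4238] [ 0.4729 -0.2344  0.234 ]
```

View pics/z13.png

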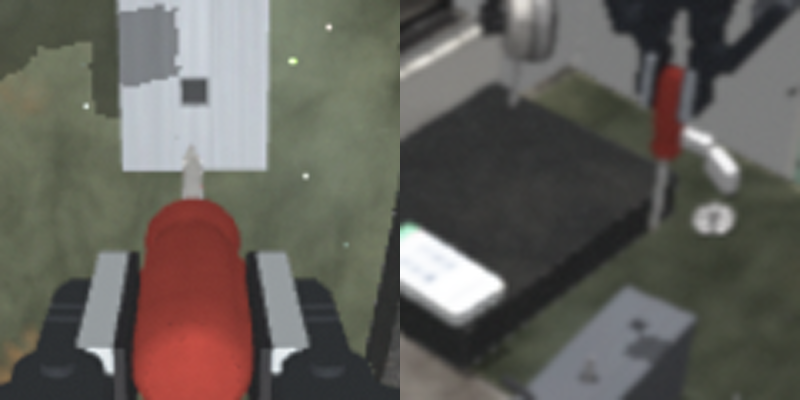

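View pics/s10.png

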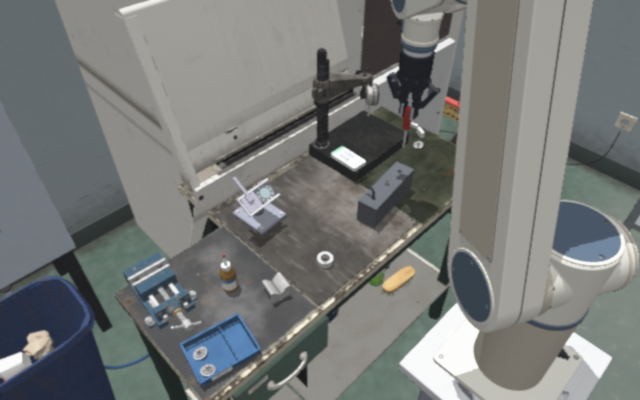

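```bash
python3 - <<'E'
from geo import *
w=load("w10.npy");s=load("s10.npy")
Ti=np.linalg.inv(w["pose"])
wz=lambda u,v:(250+u*.35-.3,150+v*.35-.3); sz=lambda u,v:(340+(u-400)/4-.4,90+v/4-.4)
for n,a,b in [("tip",(191,148),(655,227)),("handle end",(192,203),(667,155))]:
    P,r=tri([(w,*wz(*a)),(s,*sz(*b))]);print(n,P,r,(Ti@np.append(P,1))[:3])
for q in [(.0846,0,0),(.0246,0,0),(-.0354,0,0)]:
    P=(w["pose"]@np.array([*q,1]))[:3]; pw,ps=proj(w,P),proj(s,P)
    print(q,((pw-[250,150]+.3)/.35),(ps-[340,90]+.4)*4+[400,0])
E
```

```text
tip [ 0.472  -0.2339  0.1512] [np.float64(0.0014799946353959384), np.float64(0.0014799946353958916)] [ 0.0828 -0.0007 -0.0005]
handle end [ 0.4705 -0.2299  0.2096] [np.float64(0.0030409760551065135), np.float64(0.0030409760551064332)] [ 0.0244 -0.0017 -0.0047]
(0.0846, 0, 0) [188.9465 150.6758] [651.7497 228.5962]
(0.0246, 0, 0) [188.1048 231.5248] [663.3948 151.2359]
(-0.0354, 0, 0) [186.6123 379.2342] [675.861   68.4202]
```

```bash
python3 - <<'E'
from geo import *
from rig import manip
g=np.array([.6329,.0941,.100]); rv=toolR(-zl,xl)
st=g+zl*(.12+.0845); fin=g+zl*(.06+.0845)
manip.servo_line(manip.get_position()+[0,0,.04],rate=.15)
print(manip.get_joint_positions(),manip.solve_ik(st,rv),manip.solve_ik(fin,rv))
manip.move_to(st,rv)
print(manip.get_time(),manip.get_width(),manip.get_position()-st,manip.get_joint_positions())
snap("wrist","w11");snap("scene","s11");snap("top","t11")
E
```

```text
[-0.4826  0.2212  1.7954 -0.      1.1241 -0.6258] [ 0.1675  0.0128  2.2078 -0.1552  0.3154  0.2162] [ 0.1599  0.1629  2.1902 -0.2406  0.1841  0.2991]
18.8667 0.018760222412142393 [ 0.0004 -0.0004 -0.0001] [ 0.1665  0.0136  2.2069 -0.1551  0.316   0.2155]
```

View pics/s11.png

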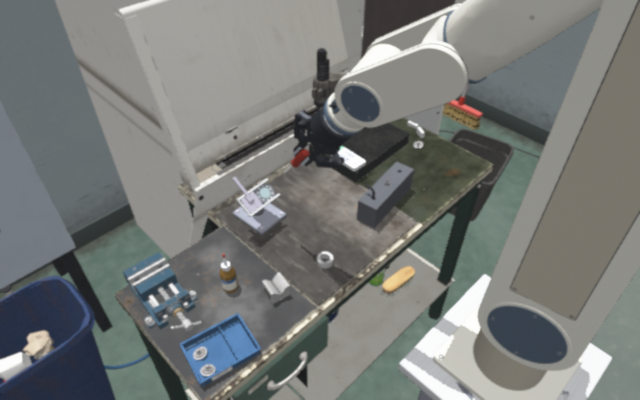

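View pics/w11.png

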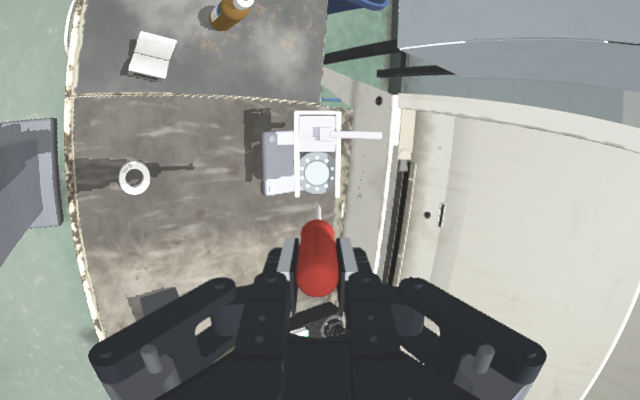

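The screwdriver is aligned: its tip is at (318,208) and the glass at (317,173) lies straight ahead. Moving in to focus.

```bash
python3 - <<'E'
from geo import *
from rig import manip
g=np.array([.6329,.0941,.100]); rv=toolR(-zl,xl)
fin=g+zl*(.06+.0845)
manip.servo_line(fin,rv,rate=.06)
manip.hold(.4)
M=R.from_rotvec(manip.get_ee_rot()).as_matrix()
print(manip.get_time(),manip.get_width(),manip.get_position()-fin,np.degrees(np.arccos(min(1,-M[:,0]@zl))),manip.get_contact_force())
w=snap("wrist","w12");s=snap("scene","s12");snap("top","t12")
F=g+.06*zl
print("focus",F,proj(w,F),proj(s,F),"glass",proj(w,g),proj(s,g),"handle mid",proj(s,F+.095*zl),"end60",proj(w,F+.06*zl),proj(s,F+.06*zl))
cv2.imwrite("pics/z14.png",np.hstack([cv2.resize(cv2.imread("pics/w12.png")[140:300,240:400],(400,400),interpolation=2),cv2.resize(cv2.imread("pics/s12.png")[130:210,240:320],(400,400),interpolation=2)]))
E
```

```text
20.5667 0.018665003775243393 [0.     0.     0.0002] 0.01784877859853761 [ 0.4406 -0.4935 -0.6728]
focus [0.5986 0.0912 0.1491] [315.8685 202.7296] [272.9882 183.3246] glass [316.0286 185.0946] [264.0951 192.0885] handle mid [288.7643 167.7775] end60 [315.6155 231.1398] [282.6883 173.7653]
```

View pics/z14.png

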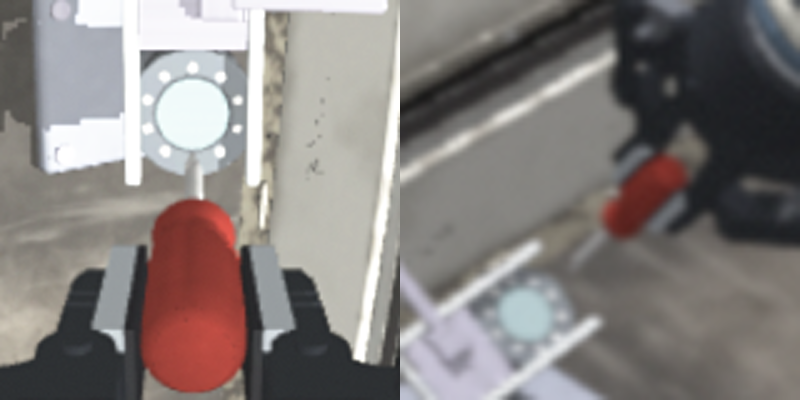

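View pics/t12.png

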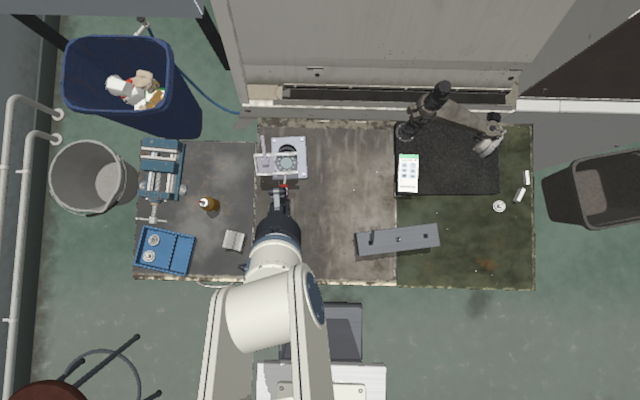

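```bash
python3 - <<'E'
from geo import *
cv2.imwrite("pics/z15.png",np.hstack([cv2.resize(cv2.imread("pics/w12.png")[180:230,290:340],(400,400),interpolation=0),cv2.resize(cv2.imread("pics/s12.png")[165:190,262:287],(400,400),interpolation=0)]))
w=load("w12.npy");s=load("s12.npy");Ti=np.linalg.inv(w["pose"])
P,r=tri([(w,317.7,200.5),(s,274.7,183)]);print(P,r,(Ti@np.append(P,1))[:3])
g=np.array([.6329,.0941,.100]);d=P-g;print("lens frame",d@xl,d@yl,d@zl)
E
```

```text
[0.5881 0.0964 0.1621] [np.float64(0.002245276454012011), np.float64(0.0022452764540119336)] [ 0.0682 -0.0009 -0.006 ]
lens frame -0.0007871318064971831 0.006055953921818178 0.07640471567094477
```

View pics/z15.png

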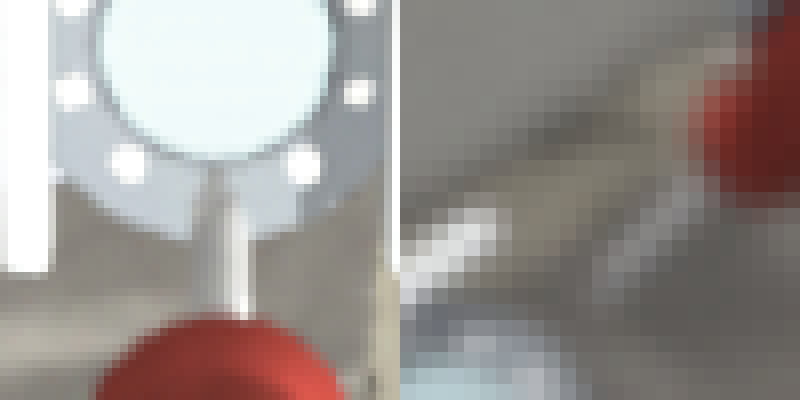

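```bash
python3 - <<'E'
from geo import *
w=load("w12.npy");s=load("s12.npy")
im=w["image"].astype(int);m=((im[...,0]>90)&(im[...,1]<90)&(im[...,2]<90)).astype(np.uint8);m[:190]=0;m[310:]=0;m[:,:280]=0;m[:,360:]=0
ys,xs=np.nonzero(m);print("red v",ys.min(),ys.max(),"u at rows",[(r,xs[ys==r].min(),xs[ys==r].max()) for r in range(222,296,8)])
p=lambda q:proj(w,(w["pose"]@np.array([*q,1]))[:3])
for x in (.0846,.0246,-.0354): print(x,p((x,0,0)),p((x,.01,0)),p((x,0,-.01)),p((x,0,.01)))
g=np.array([.6329,.0941,.1]);F=g+.06*zl
for n,v in (("xl",xl),("yl",yl),("zl",zl)): print(n,proj(s,F+.005*v)-proj(s,F),proj(w,F+.005*v)-proj(w,F))
E
```

```text
red v 220 305 u at rows [(222, np.int64(308), np.int64(326)), (230, np.int64(302), np.int64(332)), (238, np.int64(301), np.int64(332)), (246, np.int64(299), np.int64(335)), (254, np.int64(299), np.int64(336)), (262, np.int64(298), np.int64(337)), (270, np.int64(297), np.int64(337)), (278, np.int64(296), np.int64(338)), (286, np.int64(298), np.int64(336)), (294, np.int64(306), np.int64(327))]
0.0846 [316.0549 202.724 ] [328.7058 202.7247] [316.049  190.4629] [316.0616 214.7009]
0.0246 [315.8278 231.1421] [332.3156 231.1184] [315.8134 215.5667] [315.8435 246.1113]
-0.0354 [315.4252 283.1106] [338.7405 282.9761] [315.3828 262.6855] [315.4688 302.0069]
xl [-1.3331 -1.6802] [ 6.3267 -0.    ]
yl [-1.5075  1.0932] [-0.0044 -6.0957]
zl [ 0.7761 -0.7648] [-0.0167  1.8529]
```

```bash
python3 - <<'E'
from geo import *
from rig import manip
g=np.array([.6329,.0941,.100])
fin=g+zl*(.06+.0845)-.0008*yl-.0003*xl
manip.servo_line(fin,toolR(-zl,xl),rate=.02); manip.hold(.5)
print(manip.get_time(),manip.get_width(),manip.get_position()-fin,manip.get_contact_force(),np.abs(manip.get_joint_vel()).max())
snap("wrist","w13")
cv2.imwrite("pics/z16.png",cv2.imread("pics/w13.png")[100:320,220:440])
manip.sign_off()
E
```

```text
21.4667 0.018952696048618226 [ 0. -0.  0.] [ 0.0868 -0.2542 -1.3695] 0.002169495930469161
the job is handed in; nothing more can be done
```

View pics/z16.png

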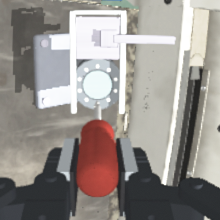

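I slid the shutter open to its end stop (about 46 mm of travel, force rising to about 10 N), then drew the screwdriver straight up out of its hole. I handed in at 21.5 s of the 48 s allowed, with the arm still holding it at the focus point, blade towards the lens.

**Last checks**
- **Arm and grip:** it was still, within 0.1 mm of the commanded pose and about 0.02° off the measured lens axis when checked just before a final 0.9 mm shift. The fingers were closed on the handle (19 mm) and the contact force was about 1.4 N, roughly the tool's weight.
- **Surroundings:** the last top and wrist pictures show the shutter open and the glass clear. The hex key, pin tool, ring gauge and oil bottle were where they started.

**Disagreements**
- **Missed first pinch:** the first grip on the tab closed on nothing, because the fingertips looked about 20 mm shorter than stated. Going 22 mm deeper held it.
- **Tip position:** a rough two-view fix on the thin, blurred tip put it about 16 mm too far out and 6 mm to the side, which I discounted. The wrist view put the tip 1 to 2 mm to one side; the scene view did not confirm this, and I corrected by 0.8 mm. The distance of 60 mm from the glass rests on the rack geometry and the picture taken after the lift. I expect the tip within about 2 mm of focus, but the last pictures do not confirm that independently.

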